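# Slide the dish carrier round the slot onto the lit window

## Task

With a fingertip, gently push the blue dish carrier along the L-shaped slot in the top of the light stage: first along the long leg to the corner, then round the corner and along the short leg until it is fully home at the slot's end on the lit window. Only push it: do not squeeze or lift the carrier or its dish, leave the other things where they stand, and finish with the hand clear.

Things in the scene. Friction and masses are not known exactly. Their poses are not given: they have to be found in the camera images.
- stage: cream light stage fixed on the bench, 204 (x) x 244 (y) x 60 mm high, turned about z. Origin: centre of underside, z up. L-shaped slot, 16 mm wide, in its flat top: pin path along +y at x -35 mm from y -50 to +50 mm, then along +x at y +50 mm from x -35 to +35 mm; rigid ends. On the top: chrome clip, 10 mm high, at x 86, y -14 to -74 mm; flat black switch at x -82, y -98 mm
- slot_start (a point): the closed end of the slot's long leg, on its centre line, at the height of the stage's top: where the carrier's axis is when its pin rests there (give or take 1.5 mm of play)
- slot_corner (a point): the corner of the slot, at the height of the stage's top: the carrier's axis stands over it when the pin is in the corner (play 1.5 mm)
- slot_end (a point): end of the slot's short leg, in the yellow lit square, at the stage-top height: the carrier's axis stands over it when fully home (play 1.5 mm)
- carrier: blue ring, 74 mm outer diameter, 18 mm high, sliding on the stage top (60 to 78 mm above the bench). Origin: on its axis at its underside. A 13 mm pin below runs in the slot, held captive; turns freely, slides with 0.5 to 1.5 N friction. Starts in the first half of the long leg. Enters the short leg only once within about 2 mm of the corner. Push on the outside of the ring
- dish: clear petri dish with pale filling and brown specks, 62 mm diameter, 15 mm high, lying loose in the carrier; it stands 3 mm above the ring. Origin: centre of its underside, 6 mm above the carrier's origin.
- vial: bystander: small amber vial, white cap, 23 mm diameter, 38 mm high, standing on the stage's top near stage x +55, y -85 mm. Origin: centre of its underside
- spare_dish: bystander: petri dish with yellow filling, 62 mm diameter, 15 mm high, on the bench beside the stage's -y side. Origin: centre of its underside.
- jar: bystander: small specimen jar with white cap, 42 mm diameter, 45 mm high, on the bench beside the stage's +y side. Origin: centre of its underside.
Mind the look-alikes: they are no part of the job. What is meant by the carrier is not turquoise, and is the larger of those in its own colour. What is shaped like the dish but green or purple is not meant.

How it is judged (in metres and radians):
On the way, in this order (a step that is already met when the one before it is completed fails the run):
1. the carrier has been pushed along the long leg into the corner (within 6 mm along the leg) (y of carrier in the frame of stage above 0.044 m), for 0.1 s.
2. the carrier has been pushed along the short leg to its end (within 4 mm) (x of carrier in the frame of stage above 0.031 m and y of carrier in the frame of stage above 0.044 m), for 0.1 s.
At the end, for the whole second after the job is handed in: the carrier's axis rests within 4 mm of the slot's end, with the dish still lying flat in it (within 5 mm of its centre, less than 10 mm above its origin), everything at rest (horizontal distance between carrier and slot_end below 0.004 m and z of dish in the frame of carrier below 0.01 m and horizontal distance between dish and carrier below 0.005 m and linear speed of carrier below 0.01 m/s and linear speed of dish below 0.02 m/s); the robot touches nothing.
It fails at once if the carrier is lifted or tipped (its origin rises more than 5 mm, or it leans more than 10 degrees) (z of carrier in the frame of stage above 0.065 m or angle between carrier's own z axis and vertical above 0.175 rad).
It fails at once if the dish is lifted out of the carrier (more than 6 mm) (z of dish in the frame of carrier above 0.012 m).
It fails at once if the carrier is squeezed or rammed (more than 40 N from the fingers) (contact force between the fingers and carrier above 40 N).
It fails at once if the vial, the spare dish or the jar is moved more than 15 mm (distance of any of vial, spare_dish, jar from where it was at the start of the episode above 0.015 m).
It also fails if it takes over 48 s, if anything falls off the work surface, if the arm or the gripper's body presses on something with over 40 N, if the wrist force passes 120 N, or if a joint passes its speed limit or range.

## Robot

A 6-joint arm with a two-finger parallel gripper is mounted at the origin on the work surface. World frame = base frame: x ahead of the robot, y to its left, z up, the work surface at z = 0. Lengths are in m, angles in degrees, forces in N, time in s.
With the tool pointing down it reaches from about 0.25 to 0.725 m from the base axis. Payload 9.7 kg.
Tool frame: the origin (TCP) lies midway between the tips of the shut fingers; the grasp point (between the pads) lies 19 mm behind it; z points along the fingers, x is the direction in which the jaws open and shut, and the axes are right-handed (so a half turn about z gives the same grasp; the last joint's range is limited). The gripper opens to 85 mm and grips with 20 to 120 N. Pads are 22 mm wide; open, the fingers measure 114 mm over their backs; the gripper's body (76 mm by 85 mm) begins 54 mm behind the grasp point. The pads swing forward as they close: fully open they stand 13 mm farther back than shut.
Start: joints at [75.974, 4.979, 10.078, 95.1, 0, 90], TCP at [0.133, 0.534, 0.231] pointing down, gripper open.
Joint ranges: [-179.16, 179.16], [-48.56, 103.87], [-65.8, 70.77], [-126.05, 130.52], [-82.76, 87.17], [-180, 180]. Speed limits (degrees/s): [127.2, 127.2, 147.25, 180, 180, 180].

## Interface

Orientations are given as [roll, pitch, yaw] about the fixed x, y, z axes, in that order (R = Rz(yaw) Ry(pitch) Rx(roll)).
In Python, from workcell import bot, optics gives the robot as it stands.
- The arm moves only by the shell command python3 -m creep 'ROWS' [FORCE]. ROWS is JSON, a list of rows, each a list of 7 numbers: the shift along the tool's x, y, z in m, then the turn, a rotation vector about the tool's x, y, z in rad, then the opening, from 0 (shut) to 1 (fully open). A call has 1 to 8 rows; each row is the pose to reach, as a shift and turn from the pose commanded when the call began, along the tool's axes at that moment; what a row does not reach only later rows make up. A row lasts 1/10 s, in which the tool goes at most 50 mm and 8.59 degrees, less where a joint would pass 70% of its speed; a pose out of reach is approached as far as the arm can. A call with a gripper value outside its range is refused whole. The fingers move at their own pace and stop on an object; FORCE is the grip in N (left out, the last holds). Time passes only in rows, so rows that repeat a pose let the fingers close. It gives the time, the measured TCP pose, the force and the opening at its end, in the units of the state.
- bot.get_obs(): the state, without advancing time (a new reading comes with each control period).
- optics.camera(name): name is "side" or "top"; returns the picture (480x640x3 uint8, red, green, blue); there is no depth.
- optics.camera_params(name): a dict with "camera_matrix" (3x3 intrinsics, pixels), "R" (3x3) and "t" (3): a world point X has camera coordinates R X + t. Camera axes: x right, y down, z forward; pixel columns grow to the right and rows downward; lengths in m; the calibration is good to about 2 mm. A picture is of the moment at which its call begins. camera_params takes no time and is no camera call.
- bot.job_done(): hands the job in, once; it reports no verdict.
The state is a dict: "time": time; "q": joint angles; "qd": joint speeds; "joint_efforts": joint torques, N m; "ee_pos": TCP position; "tcp_rot": TCP orientation; "wrist_force": force on the tool from outside, world axes, zero at the start; "torque": the same for the moment, N m; "opening": finger opening in m.
Only numpy, scipy, OpenCV 4.12 (cv2) and the standard library are available. Lean on these libraries where they do the work, as an engineer would, in place of code of your own. Each camera call takes 0.05 s, during which the arm holds its last target.

## Working session

There is one attempt and no reset: what is moved stays moved. The work goes in short steps, Python scripts to look and compute and a shell command to move; the robot and the scene stay as the last step left them, time stands still between calls to the robot, and variables do not carry over. Pictures are saved under pics/ and viewed, and the job is handed in when it is done.

```bash
mkdir -p pics; python3 - <<'E'
from workcell import bot, optics
import cv2,numpy as np
for n in("side","top"):
    cv2.imwrite(f"pics/{n}0.png",optics.camera(n)[:,:,::-1])
    p=optics.camera_params(n);print(n,{k:np.round(v,4).tolist() for k,v in p.items() if k in("camera_matrix","R","t")})
o=bot.get_obs();print(o)
E
```

```text
side {'camera_matrix': [[564.2319, 0.0, 319.7395], [0.0, 564.2319, 239.1227], [0.0, 0.0, 1.0]], 'R': [[0.8728, -0.488, -0.0129], [-0.3661, -0.6369, -0.6785], [0.3229, 0.5969, -0.7345]], 't': [-0.4596, 0.2908, 0.6695]}
top {'camera_matrix': [[447.275, 0.0, 323.7275], [0.0, 447.275, 237.2046], [0.0, 0.0, 1.0]], 'R': [[-0.0125, -0.9999, 0.0052], [-0.9621, 0.0106, -0.2725], [0.2725, -0.0084, -0.9621]], 't': [0.0434, 0.5862, 0.5796]}
{'time': 0.1, 'q': array([7.59745763e+01, 5.01007289e+00, 1.00406997e+01, 9.50989526e+01,
       5.36953360e-04, 8.99979732e+01]), 'qd': array([ 0.0283548 , -0.02920905,  0.0145541 ,  0.0579158 ,  0.0657553 ,
        0.04179721]), 'joint_efforts': array([ 7.18339415e-04, -5.21561730e+01,  4.65652335e+01,  1.59237650e-02,
        1.90369448e-06, -6.94830817e-06]), 'ee_pos': array([0.13324562, 0.53342159, 0.23064885]), 'tcp_rot': array([-1.79999461e+02,  6.83257682e-02,  7.59766031e+01]), 'wrist_force': array([-0.17953869,  0.3443676 , -0.591492  ]), 'torque': array([-0.03934557,  0.01300227, -0.09868768]), 'opening': 0.08537173749848836}
```

View pics/side0.png

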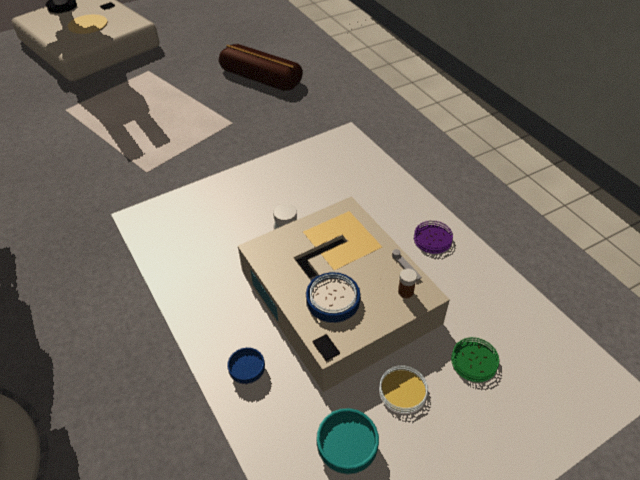

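View pics/top0.png

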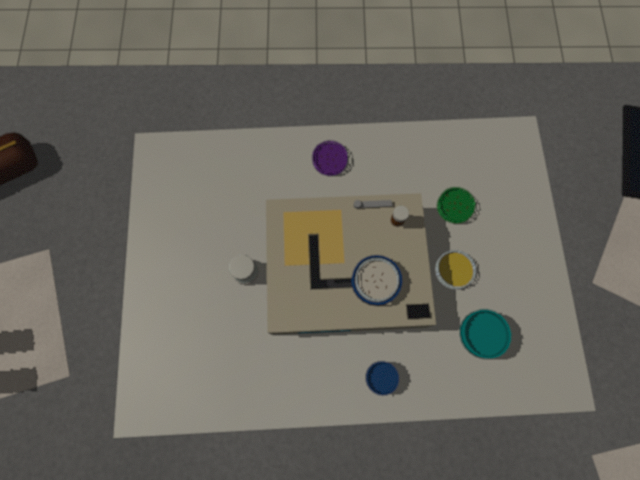

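Candidates for the carrier in the top view are the blue ring on the stage holding the pale dish (377,280), a small blue ring on the bench (382,378) and a turquoise ring (486,333). Dish look-alikes are purple (330,158), green (456,205) and yellow, the spare dish (456,270). I choose the large blue ring at (377,280) and check it in a crop.

```bash
python3 - <<'E'
import cv2
a=cv2.imread("pics/top0.png")[185:345,225:445]
cv2.imwrite("pics/top0c.png",cv2.resize(a,None,fx=3.6,fy=3.6,interpolation=cv2.INTER_CUBIC))
a=cv2.imread("pics/side0.png")[190:390,220:460]
cv2.imwrite("pics/side0c.png",cv2.resize(a,None,fx=3,fy=3,interpolation=cv2.INTER_CUBIC))
E
```

```text
(no output)
```

View pics/top0c.png

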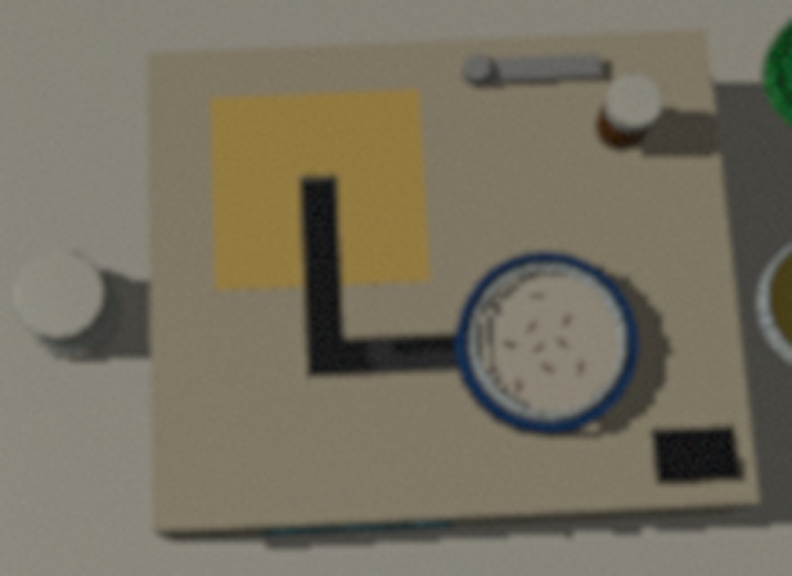

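View pics/side0c.png

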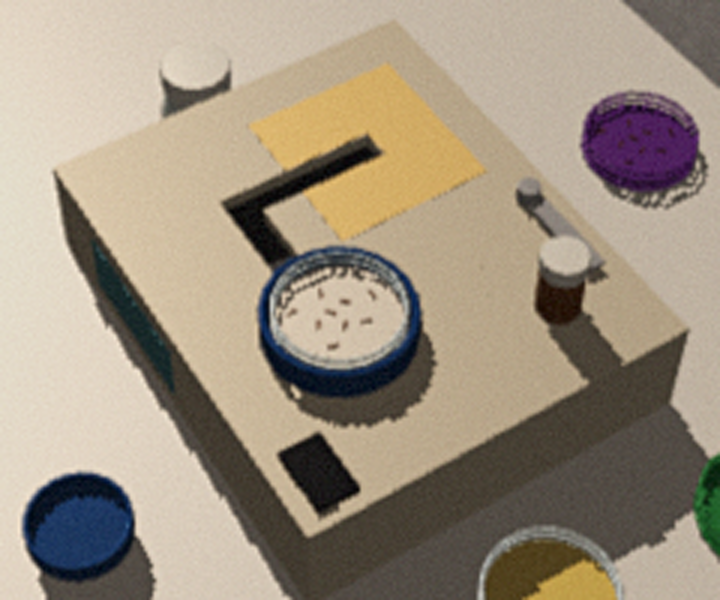

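The crops confirm that the large blue ring holds the pale dish. Stage top corners in the top crop are (150,54), (706,31), (760,502) and (157,530), with the ring centre near (547,342). Next I fit the stage pose with both cameras.

```bash
cat > h.py <<'E'
import numpy as np
from workcell import bot, optics
from scipy.optimize import least_squares
P={n:optics.camera_params(n) for n in("side","top")}
def proj(n,X):
    p=P[n];c=np.asarray(X)@np.array(p["R"]).T+np.array(p["t"]);u=c@np.array(p["camera_matrix"]).T
    return u[...,:2]/u[...,2:]
def ray(n,uv,z):
    p=P[n];K=np.array(p["camera_matrix"]);R=np.array(p["R"]);t=np.array(p["t"])
    d=R.T@np.linalg.solve(K,np.r_[uv,1]);c=-R.T@t
    return (c+d*(z-c[2])/d[2])[:2]
E
python3 - <<'E'
from h import *
C=np.array([[.102,.122],[.102,-.122],[-.102,-.122],[-.102,.122]])
uvt=np.array([[150,54],[706,31],[760,502],[157,530]])/3.6+[225,185]
uvs=np.array([[393,20],[688,330],[310,537],[55,172]])/3+[220,190]
def W(p,c):
    a=p[2];R=np.array([[np.cos(a),-np.sin(a)],[np.sin(a),np.cos(a)]]);return c@R.T+p[:2]
for use in("top","side","both"):
    def f(p):
        X=np.c_[W(p,C),[.06]*4];r=[]
        if use!="side":r.append((proj("top",X)-uvt).ravel())
        if use!="top":r.append((proj("side",X)-uvs).ravel())
        return np.concatenate(r)
    s=least_squares(f,[.45,0,0]);print(use,s.x[:2].round(4),np.degrees(s.x[2]).round(2),s.fun.round(1))
p=s.x
for n,c in dict(start=[-.035,-.05],corner=[-.035,.05],end=[.035,.05]).items():
    w=W(p,np.array(c));X=np.r_[w,.06];print(n,w.round(4),((proj("top",X)-[225,185])*3.6).round(0))
ct=ray("top",np.array([547,342])/3.6+[225,185],.078);cs=ray("side",np.array([340,312])/3+[220,190],.078)
a=p[2];R=np.array([[np.cos(a),-np.sin(a)],[np.sin(a),np.cos(a)]])
for c in(ct,cs):print(c.round(4),((c-p[:2])@R).round(4))
E
```

```text
top [ 5.57e-01 -2.00e-04] 1.98 [-0.4 -0.3  0.5 -0.5  0.5  0.2 -0.6  0.4]
side [ 0.5584 -0.0012] 2.26 [ 0.2 -0.5  1.1 -0.4 -0.2  1.1 -1.2 -1.2]
both [ 0.5578 -0.0007] 2.13 [-0.2 -0.6  0.6 -1.2  1.  -0.6 -0.   0.1 -0.  -0.5  0.5 -0.3 -1.1  1.
 -1.6 -1.4]
start [ 0.5247 -0.052 ] [571. 344.]
corner [0.5209 0.048 ] [329. 356.]
end [0.5909 0.0506] [322. 192.]
[ 0.5224 -0.0398] [-0.0368 -0.0377]
[ 0.5244 -0.0433] [-0.0349 -0.0413]
```

Fit: the stage is near (0.5575, -0.0005) at yaw 2.1°. The carrier is at about stage (-36, -39) mm, at the start of the long leg. I'll shut the fingers, turn to yaw 92° so that tool x points along stage +y, and move above a point behind the ring.

```bash
python3 -m creep '[[-0.266,0.27,0,0,0,-0.281,0],[-0.266,0.27,0,0,0,-0.281,0],[-0.266,0.27,0,0,0,-0.281,0],[-0.532,0.539,0,0,0,-0.281,0],[-0.532,0.539,0,0,0,-0.281,0],[-0.532,0.539,0,0,0,-0.281,0],[-0.532,0.539,0,0,0,-0.281,0],[-0.532,0.539,0,0,0,-0.281,0]]' 20
python3 -c "
from h import *
o=bot.get_obs();print(o['ee_pos'],o['tcp_rot'],o['time'])"
```

```text
time: 0.9
ee_pos: [0.3419, 0.1902, 0.2312]
tcp_rot: [180.0, -0.0, 92.1]
wrist_force: [1.7, 0.4, -0.3]
opening: -0.0003
[0.34188302 0.19015498 0.23121234] [ 1.79983253e+02 -9.24023199e-03  9.20982923e+01] 0.9
```

```bash
python3 -m creep '[[-0.311,0.174,0,0,0,0,0],[-0.311,0.174,0,0,0,0,0],[-0.311,0.174,0,0,0,0,0],[-0.311,0.174,0,0,0,0,0],[-0.311,0.174,0,0,0,0,0],[-0.311,0.174,0,0,0,0,0],[-0.311,0.174,0,0,0,0,0],[-0.311,0.174,0,0,0,0,0]]'
python3 -m creep '[[0,0,0.04,0,0,0,0],[0,0,0.08,0,0,0,0],[0,0,0.12,0,0,0,0],[0,0,0.12,0,0,0,0]]'
python3 - <<'E'
from h import *
import cv2
for n in("side","top"):
    cv2.imwrite(f"pics/{n}1.png",optics.camera(n)[:,:,::-1])
a=np.hstack([cv2.resize(cv2.imread("pics/side1.png")[180:400,220:460],(400,367)),cv2.resize(cv2.imread("pics/top1.png")[165:355,235:455],(400,345))[:345] if 0 else cv2.resize(cv2.imread("pics/top1.png")[165:367,235:455],(400,367))])
cv2.imwrite("pics/m1.png",a)
E
```

```text
time: 1.7
ee_pos: [0.528, -0.1165, 0.2293]
tcp_rot: [-179.9, 0.0, 91.9]
wrist_force: [-0.6, 0.4, -0.3]
opening: -0.0001
time: 2.1
ee_pos: [0.5233, -0.1114, 0.1057]
tcp_rot: [-179.5, -0.1, 92.1]
wrist_force: [-0.7, -0.4, 0.2]
opening: 0.0001
```

View pics/m1.png

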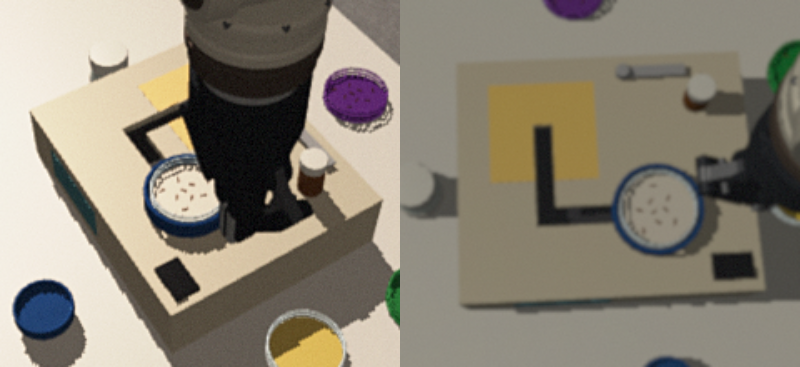

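```bash
python3 - <<'E'
from h import *
import cv2
o=bot.get_obs();print(o['ee_pos'],o['tcp_rot'],o['time'],o['wrist_force'])
a=cv2.imread("pics/top1.png")[210:310,350:480];cv2.imwrite("pics/t1c.png",cv2.resize(a,None,fx=6,fy=6,interpolation=cv2.INTER_CUBIC))
E
```

```text
[ 0.52626561 -0.11210761  0.11202054] [-1.79955735e+02 -1.29150762e-02  9.20931581e+01] 2.2 [ 0.329942   -1.12343765  0.83322597]
```

View pics/t1c.png

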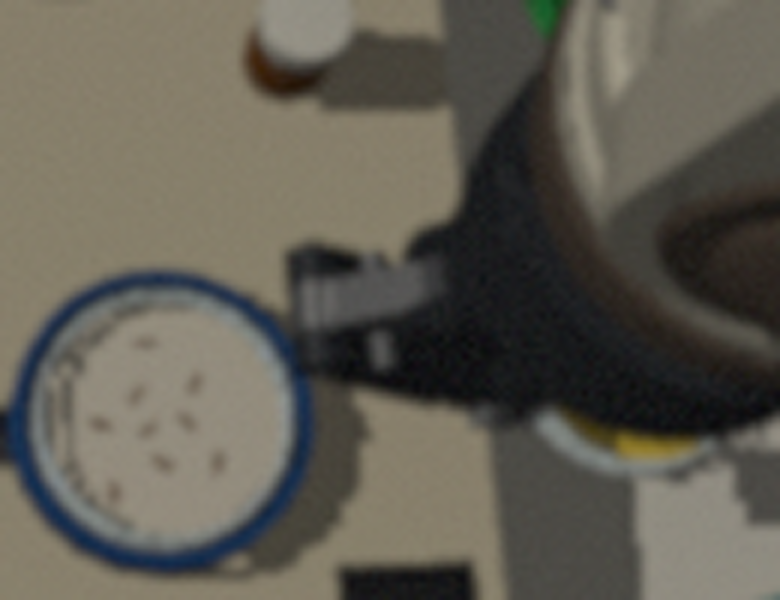

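```bash
python3 - <<'E'
from h import *
print(((proj("top",[.5263,-.1121,.112])-[350,210])*6).round())
for z in(.112,.13,.16,.19):print(z,ray("top",[398.5,260],z).round(4))
E
```

```text
[493. 373.]
0.112 [ 0.544  -0.0666]
0.13 [ 0.5399 -0.0634]
0.16 [ 0.5331 -0.058 ]
0.19 [ 0.5263 -0.0526]
```

```bash
python3 -m creep '[[0,0,0.015,0,0,0,0],[0,0,0.03,0,0,0,0],[0,0,0.038,0,0,0,0],[0,0,0.044,0,0,0,0],[0,0,0.044,0,0,0,0]]'
python3 - <<'E'
from h import *
import cv2
a=optics.camera("side")[200:340,260:440,::-1];cv2.imwrite("pics/s2.png",cv2.resize(a,None,fx=4,fy=4,interpolation=cv2.INTER_CUBIC))
o=bot.get_obs();print(o['ee_pos'],o['time'],o['wrist_force'])
E
```

```text
time: 2.7
ee_pos: [0.5262, -0.1124, 0.0665]
tcp_rot: [-179.9, -0.0, 92.1]
wrist_force: [-0.4, -0.5, -0.6]
opening: 0.0002
[ 0.52646258 -0.11243597  0.06707646] 2.75 [-0.72033347  0.26105374  0.77037167]
```

View pics/s2.png

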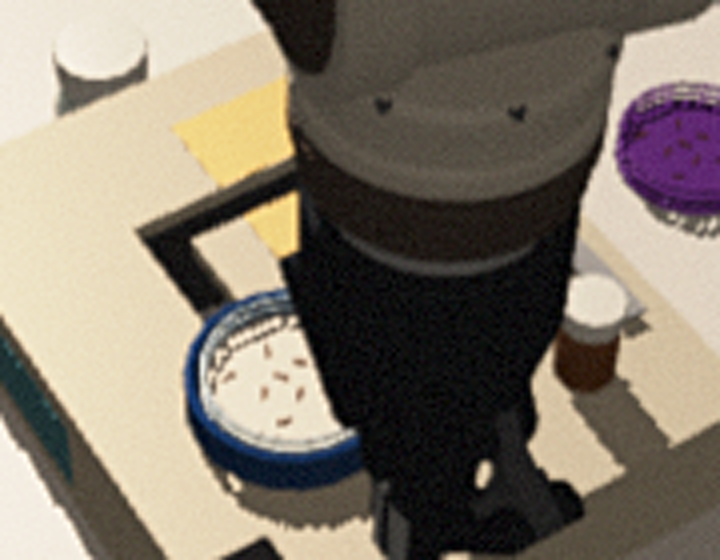

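```bash
python3 -m creep '[[0.004,0,0,0,0,0,0],[0.008,0,0,0,0,0,0],[0.012,0,0,0,0,0,0],[0.016,0,0,0,0,0,0],[0.02,0,0,0,0,0,0],[0.024,0,0,0,0,0,0],[0.028,0,0,0,0,0,0],[0.032,0,0,0,0,0,0]]'
cat >> h.py <<'E'
import cv2
def look(n,tag,box,f):
    x0,x1,y0,y1=box
    a=optics.camera(n)[y0:y1,x0:x1,::-1];cv2.imwrite(f"pics/{tag}.png",cv2.resize(a,None,fx=f,fy=f,interpolation=cv2.INTER_CUBIC))
A=np.radians(2.1);RS=np.array([[np.cos(A),-np.sin(A)],[np.sin(A),np.cos(A)]]);P0=np.array([.5575,-.0005])
def st(c):return ((np.asarray(c)[:2]-P0)@RS).round(4)
def wd(c):return (RS@np.asarray(c)+P0).round(4)
E
python3 - <<'E'
from h import *
look("top","t3",(280,440,210,330),5)
o=bot.get_obs();print(o['ee_pos'],o['time'],o['wrist_force'],st(o['ee_pos']))
E
```

```text
time: 3.55
ee_pos: [0.5255, -0.0802, 0.0673]
tcp_rot: [180.0, 0.0, 92.1]
wrist_force: [-0.7, -1.7, 1.5]
opening: -0.0001
[ 0.52542998 -0.07973888  0.06732809] 3.6 [-0.37875644  0.00762659  0.06981556] [-0.035 -0.078]
```

View pics/t3.png

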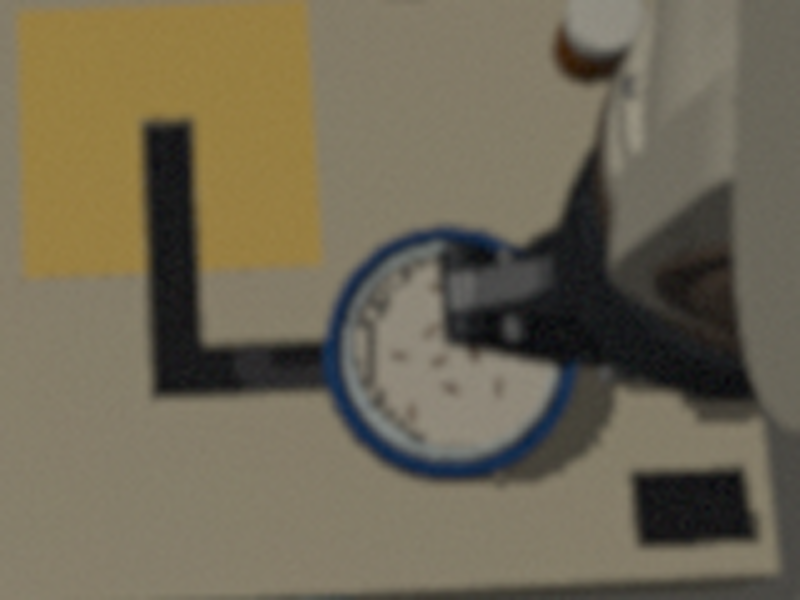

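The ring's left edge has moved from px 351 to 344, so the push works. TCP-to-axis offset is about 50 mm. I'll carry on along the long leg.

```bash
python3 -m creep '[[0.005,0,0,0,0,0,0],[0.01,0,0,0,0,0,0],[0.015,0,0,0,0,0,0],[0.02,0,0,0,0,0,0],[0.025,0,0,0,0,0,0],[0.03,0,0,0,0,0,0],[0.035,0,0,0,0,0,0],[0.04,0,0,0,0,0,0]]'
python3 -m creep '[[0.005,0,0,0,0,0,0],[0.01,0,0,0,0,0,0],[0.015,0,0,0,0,0,0],[0.02,0,0,0,0,0,0],[0.023,0,0,0,0,0,0],[0.026,0,0,0,0,0,0],[0.028,0,0,0,0,0,0],[0.03,0,0,0,0,0,0]]'
python3 - <<'E'
from h import *
look("top","t4",(250,410,210,330),5)
look("side","s4",(220,400,190,340),4)
o=bot.get_obs();print(o['ee_pos'],o['time'],o['wrist_force'],st(o['ee_pos']))
E
```

```text
time: 4.4
ee_pos: [0.524, -0.0401, 0.0673]
tcp_rot: [-180.0, -0.0, 92.1]
wrist_force: [-0.1, -2.0, 0.3]
opening: 0.0002
time: 5.2
ee_pos: [0.5229, -0.0104, 0.0673]
tcp_rot: [-180.0, 0.0, 92.1]
wrist_force: [-0.1, -0.6, -0.0]
opening: 0.0001
[ 0.52289713 -0.01030637  0.06726413] 5.3 [ 0.03001761 -0.27083487  0.04903368] [-0.0349 -0.0085]
```

View pics/t4.png

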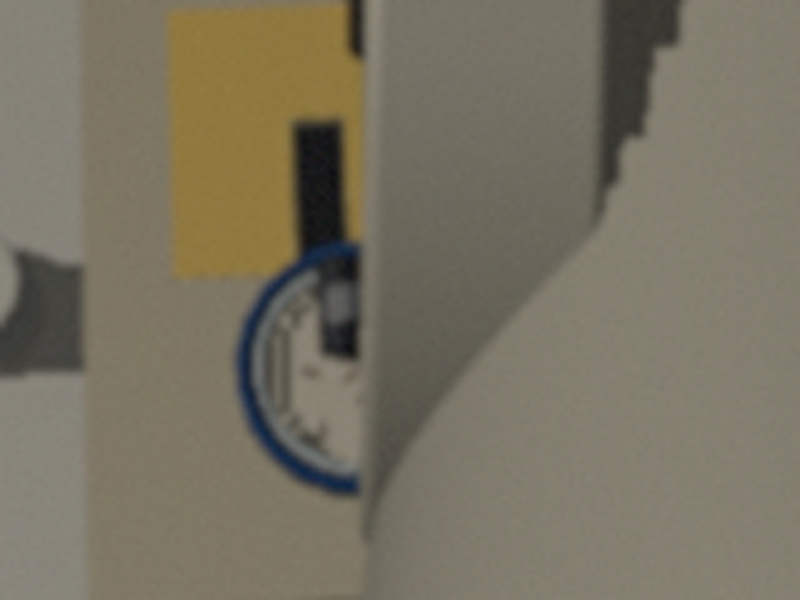

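View pics/s4.png

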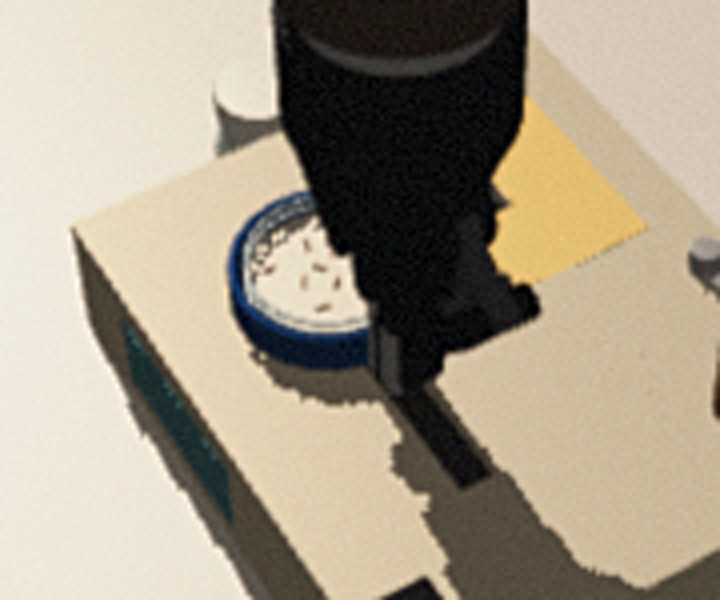

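```bash
python3 - <<'E'
from h import *
print(st(ray("top",[250+238/5,210+368/5],.078)), st(ray("top",[280+322/5,210+353/5],.078)))
E
```

```text
[-0.0362  0.0769] [-0.0351  0.0092]
```

Carrier y is now about 40 mm by its left edge (crop 238,368). I'll go the last ~10 mm in small steps, watching the force.

```bash
python3 -m creep '[[0.002,0,0,0,0,0,0],[0.004,0,0,0,0,0,0],[0.006,0,0,0,0,0,0],[0.007,0,0,0,0,0,0],[0.008,0,0,0,0,0,0]]'
python3 -m creep '[[0.0005,0,0,0,0,0,0],[0.001,0,0,0,0,0,0]]'
python3 -m creep '[[0.0005,0,0,0,0,0,0],[0.001,0,0,0,0,0,0]]'
```

```text
time: 5.8
ee_pos: [0.5226, -0.0024, 0.0673]
tcp_rot: [180.0, 0.0, 92.1]
wrist_force: [-0.2, -1.7, 1.0]
opening: -0.0
time: 6.0
ee_pos: [0.5226, -0.0015, 0.0673]
tcp_rot: [-180.0, 0.0, 92.1]
wrist_force: [0.4, -1.7, 0.5]
opening: -0.0002
time: 6.2
ee_pos: [0.5226, -0.0005, 0.0673]
tcp_rot: [180.0, 0.0, 92.1]
wrist_force: [0.6, -1.3, -0.1]
opening: -0.0
```

```bash
python3 -m creep '[[0.0005,0,0,0,0,0,0],[0.001,0,0,0,0,0,0]]'
python3 -m creep '[[0.0005,0,0,0,0,0,0],[0.001,0,0,0,0,0,0]]'
python3 - <<'E'
from h import *
look("top","t5",(250,410,210,330),5)
o=bot.get_obs();print(o['time'],o['wrist_force'],st(o['ee_pos']))
E
```

```text
time: 6.4
ee_pos: [0.5225, 0.0005, 0.0673]
tcp_rot: [-180.0, 0.0, 92.1]
wrist_force: [0.4, -1.6, 0.8]
opening: 0.0003
time: 6.6
ee_pos: [0.5225, 0.0015, 0.0673]
tcp_rot: [180.0, 0.0, 92.1]
wrist_force: [0.8, -2.6, 1.3]
opening: -0.0003
6.65 [ 0.34143749 -1.63859641 -0.09553035] [-0.0349  0.0032]
```

View pics/t5.png

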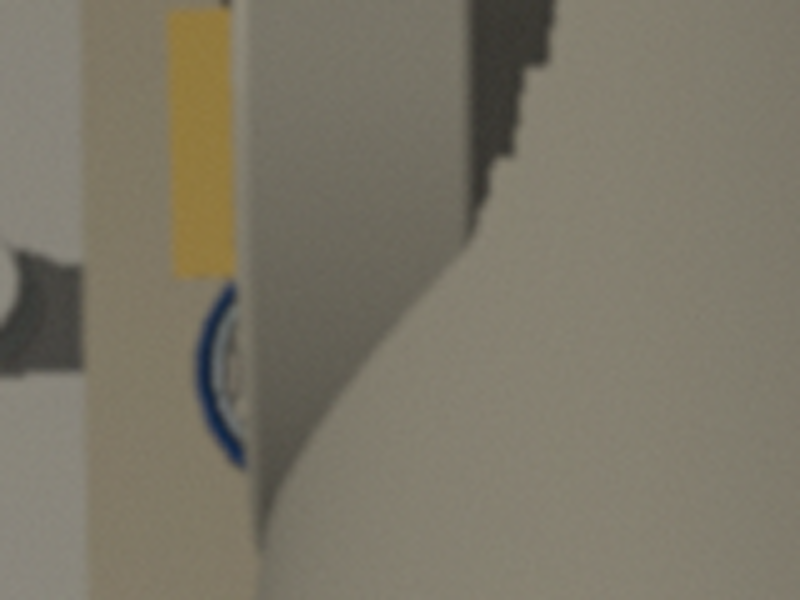

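```bash
python3 -m creep '[[0.0005,0,0,0,0,0,0],[0.0005,0,0,0,0,0,0]]'
python3 -m creep '[[0.0005,0,0,0,0,0,0],[0.0005,0,0,0,0,0,0]]'
```

```text
time: 6.85
ee_pos: [0.5225, 0.0016, 0.0673]
tcp_rot: [180.0, 0.0, 92.1]
wrist_force: [0.8, -3.2, 1.3]
opening: 0.0
time: 7.05
ee_pos: [0.5225, 0.0019, 0.0673]
tcp_rot: [180.0, 0.1, 92.1]
wrist_force: [1.2, -7.6, 0.8]
opening: -0.0002
```

```bash
python3 -c "
from h import *
print(st(ray('top',[250+197/5,210+368/5],.078)),bot.get_obs()['wrist_force'])"
```

```text
[-0.0357  0.0887] [ 1.19551028 -7.63541651  0.81927097]
```

The pin has reached the corner end (force stepped to 7.6 N, carrier at y ≈ 51 mm). Now back off, lift, go round to the -x side and descend.

```bash
python3 -m creep '[[-0.01,0,0,0,0,0,0],[-0.03,0,0,0,0,0,0],[-0.03,0,-0.03,0,0,0,0],[-0.03,0,-0.06,0,0,0,0],[-0.01,-0.035,-0.06,0,0,0,0],[0.02,-0.072,-0.06,0,0,0,0],[0.046,-0.074,-0.06,0,0,0,0],[0.046,-0.074,-0.06,0,0,0,0]]'
python3 - <<'E'
from h import *
look("top","t6",(240,400,210,330),5)
look("side","s6",(220,400,190,340),4)
o=bot.get_obs();print(o['time'],o['ee_pos'],o['wrist_force'],st(o['ee_pos']))
E
```

```text
time: 7.85
ee_pos: [0.446, 0.0476, 0.1277]
tcp_rot: [180.0, -0.1, 92.2]
wrist_force: [-0.3, -0.4, 0.4]
opening: 0.0
7.95 [0.44684709 0.04598498 0.12746183] [ 0.27059392 -0.50477974  0.49315493] [-0.1089  0.0505]
```

View pics/t6.png

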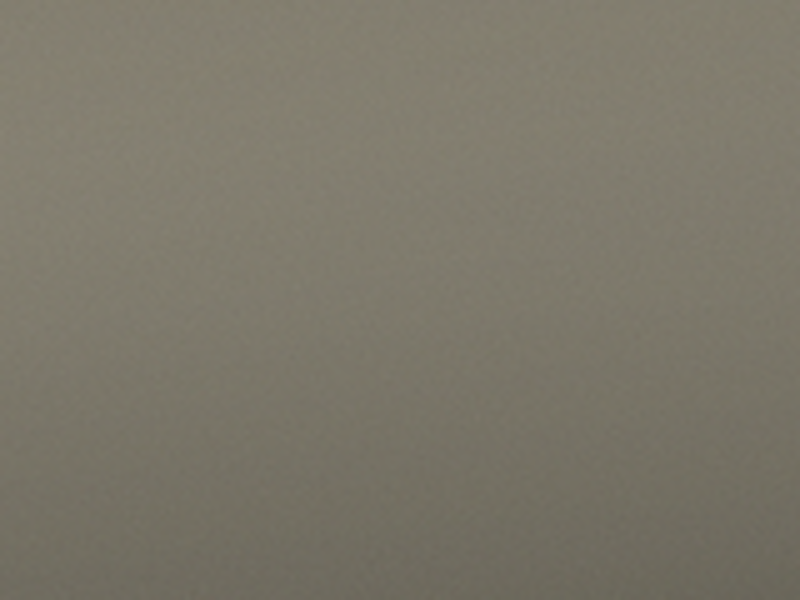

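View pics/s6.png

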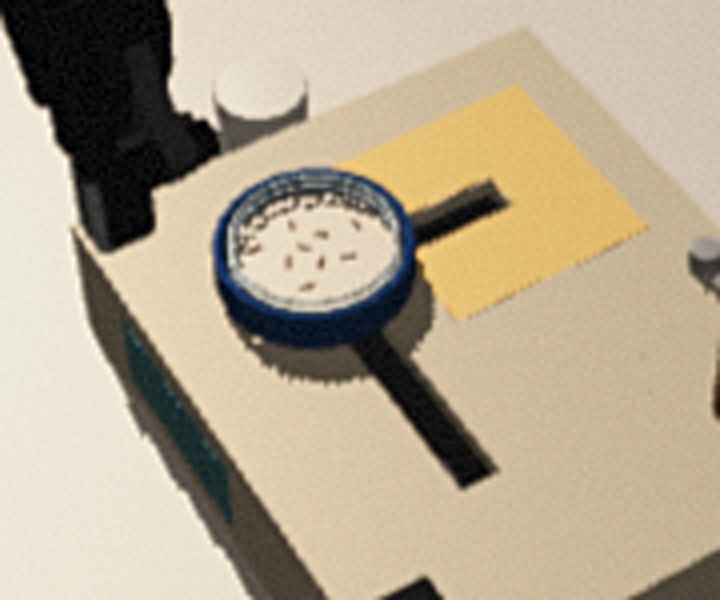

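The side view shows the carrier in the corner, and the fingers are beside it on its -x side. Descend and push along tool +y.

```bash
python3 -m creep '[[0,0,0.02,0,0,0,0],[0,0,0.04,0,0,0,0],[0,0,0.055,0,0,0,0],[0,0,0.06,0,0,0,0],[0,0.004,0.06,0,0,0,0],[0,0.009,0.06,0,0,0,0],[0,0.014,0.06,0,0,0,0],[0,0.019,0.06,0,0,0,0]]'
python3 -m creep '[[0,0.003,0,0,0,0,0],[0,0.006,0,0,0,0,0],[0,0.009,0,0,0,0,0],[0,0.012,0,0,0,0,0],[0,0.015,0,0,0,0,0],[0,0.018,0,0,0,0,0]]'
python3 - <<'E'
from h import *
look("side","s7",(220,400,190,340),4)
o=bot.get_obs();print(o['time'],o['ee_pos'],o['wrist_force'],st(o['ee_pos']))
E
```

```text
time: 8.75
ee_pos: [0.4668, 0.0465, 0.068]
tcp_rot: [179.9, -0.0, 92.1]
wrist_force: [-0.2, 0.3, 0.3]
opening: -0.0001
time: 9.35
ee_pos: [0.484, 0.0471, 0.0673]
tcp_rot: [-180.0, -0.0, 92.1]
wrist_force: [-1.2, -0.7, 0.1]
opening: -0.0001
9.4 [0.48442407 0.0471371  0.06730493] [-0.2513464  -0.30631799 -0.50025815] [-0.0713  0.0503]
```

View pics/s7.png

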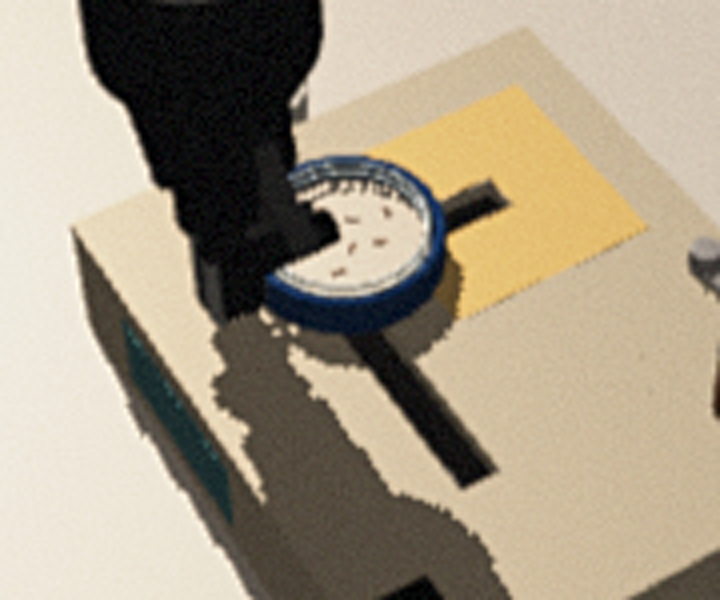

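The carrier has entered the short leg: its right edge moved from crop 415 to 445. Continue.

```bash
python3 -m creep '[[0,0.004,0,0,0,0,0],[0,0.008,0,0,0,0,0],[0,0.012,0,0,0,0,0],[0,0.016,0,0,0,0,0],[0,0.02,0,0,0,0,0],[0,0.024,0,0,0,0,0],[0,0.028,0,0,0,0,0],[0,0.032,0,0,0,0,0]]'
python3 -m creep '[[0,0.004,0,0,0,0,0],[0,0.008,0,0,0,0,0],[0,0.012,0,0,0,0,0],[0,0.015,0,0,0,0,0],[0,0.018,0,0,0,0,0],[0,0.02,0,0,0,0,0],[0,0.021,0,0,0,0,0],[0,0.022,0,0,0,0,0]]'
python3 - <<'E'
from h import *
look("side","s8",(220,400,190,340),4)
o=bot.get_obs();print(o['time'],o['ee_pos'],o['wrist_force'],st(o['ee_pos']))
E
```

```text
time: 10.2
ee_pos: [0.5161, 0.0483, 0.0673]
tcp_rot: [-180.0, -0.0, 92.1]
wrist_force: [-1.3, 0.1, 0.1]
opening: 0.0001
time: 11.0
ee_pos: [0.5378, 0.049, 0.0673]
tcp_rot: [-180.0, 0.0, 92.1]
wrist_force: [-1.5, -0.6, -0.0]
opening: 0.0001
11.05 [0.5379183  0.04903098 0.06729562] [-1.19075241  0.09023337  1.42856809] [-0.0178  0.0502]
```

View pics/s8.png

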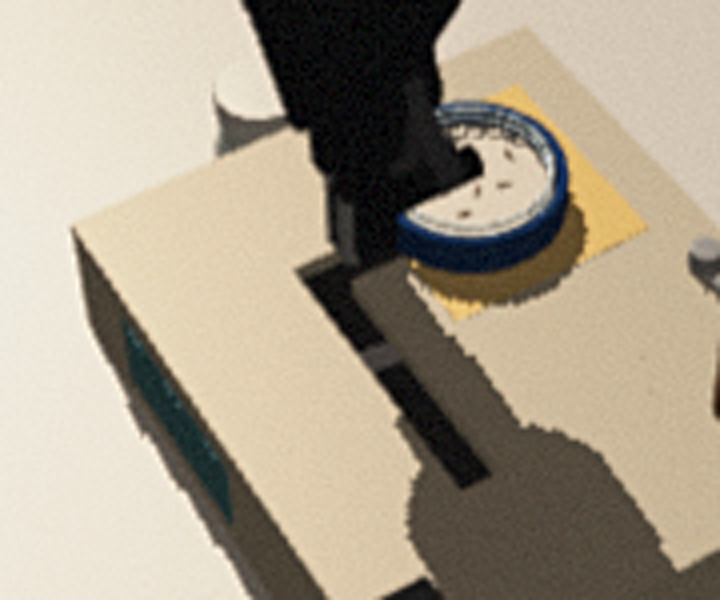

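Carrier x is about 30 mm. The remainder goes in small steps until the force rises.

```bash
python3 -m creep '[[0,0.001,0,0,0,0,0],[0,0.002,0,0,0,0,0],[0,0.003,0,0,0,0,0]]'
python3 -m creep '[[0,0.0005,0,0,0,0,0],[0,0.001,0,0,0,0,0]]'
python3 -m creep '[[0,0.0005,0,0,0,0,0],[0,0.001,0,0,0,0,0]]'
```

```text
time: 11.35
ee_pos: [0.5408, 0.0492, 0.0673]
tcp_rot: [-180.0, 0.0, 92.1]
wrist_force: [-0.8, -0.6, 0.3]
opening: 0.0003
time: 11.55
ee_pos: [0.5418, 0.0492, 0.0673]
tcp_rot: [-180.0, 0.0, 92.1]
wrist_force: [-1.7, 0.5, 0.4]
opening: 0.0001
time: 11.75
ee_pos: [0.5428, 0.0492, 0.0673]
tcp_rot: [-180.0, -0.0, 92.1]
wrist_force: [-1.2, -0.2, 0.2]
opening: -0.0001
```

```bash
python3 -m creep '[[0,0.0005,0,0,0,0,0],[0,0.001,0,0,0,0,0]]'
python3 -m creep '[[0,0.0005,0,0,0,0,0],[0,0.0005,0,0,0,0,0]]'
python3 -m creep '[[0,0.0005,0,0,0,0,0],[0,0.0005,0,0,0,0,0]]'
```

```text
time: 11.95
ee_pos: [0.5438, 0.0493, 0.0673]
tcp_rot: [180.0, -0.0, 92.1]
wrist_force: [-1.3, -0.2, 1.1]
opening: 0.0
time: 12.15
ee_pos: [0.5442, 0.0493, 0.0673]
tcp_rot: [-180.0, 0.0, 92.1]
wrist_force: [-0.8, -0.7, -0.2]
opening: 0.0001
time: 12.35
ee_pos: [0.5444, 0.0493, 0.0672]
tcp_rot: [-180.0, -0.0, 92.1]
wrist_force: [-5.0, -0.1, 1.7]
opening: -0.0
```

The end stop shows at 5 N. Withdraw along -x, lift, and swing aside to look.

```bash
python3 -m creep '[[0,0.0005,0,0,0,0,0],[0,-0.005,0,0,0,0,0],[0,-0.03,0,0,0,0,0],[0,-0.05,-0.02,0,0,0,0],[0,-0.06,-0.06,0,0,0,0],[0,-0.09,-0.1,0,0,0,0],[0,-0.13,-0.12,0,0,0,0],[0,-0.17,-0.12,0,0,0,0]]'
python3 -m creep '[[0.05,0,0,0,0,0,0],[0.1,0,0,0,0,0,0],[0.15,0,0,0,0,0,0],[0.2,0,0,0,0,0,0],[0.25,0,0,0,0,0,0],[0.3,0,0,0,0,0,0],[0.3,0,0,0,0,0,0],[0.3,0,0,0,0,0,0]]'
python3 - <<'E'
from h import *
look("top","t9",(225,445,185,345),3.6)
look("side","s9",(220,460,190,390),3)
o=bot.get_obs();print(o['time'],o['ee_pos'],o['wrist_force'])
E
```

```text
time: 13.15
ee_pos: [0.375, 0.0432, 0.1904]
tcp_rot: [179.7, -0.0, 92.1]
wrist_force: [-0.3, -0.0, -0.1]
opening: -0.0001
time: 13.95
ee_pos: [0.3636, 0.3438, 0.1868]
tcp_rot: [-180.0, 0.0, 92.2]
wrist_force: [-0.3, -1.4, -0.0]
opening: -0.0
14.05 [0.36413603 0.34239912 0.18746309] [-0.70886318  0.55485574  0.21441981]
```

View pics/t9.png

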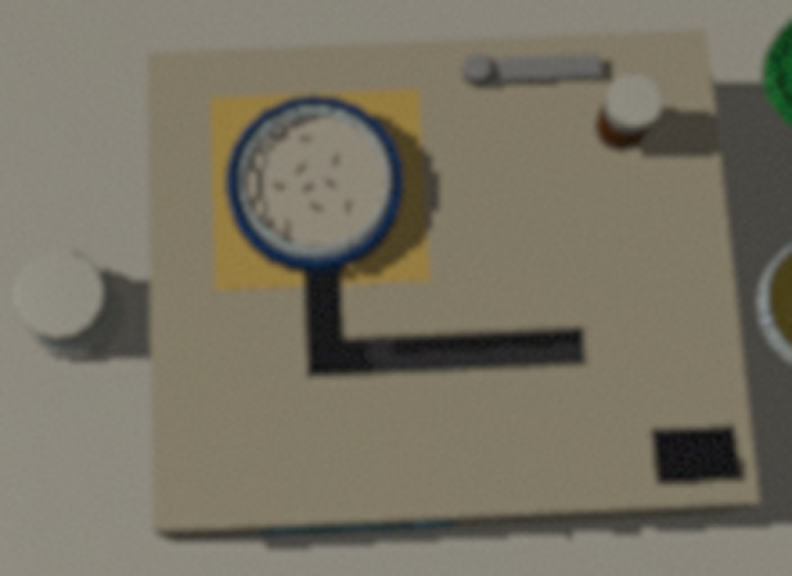

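View pics/s9.png

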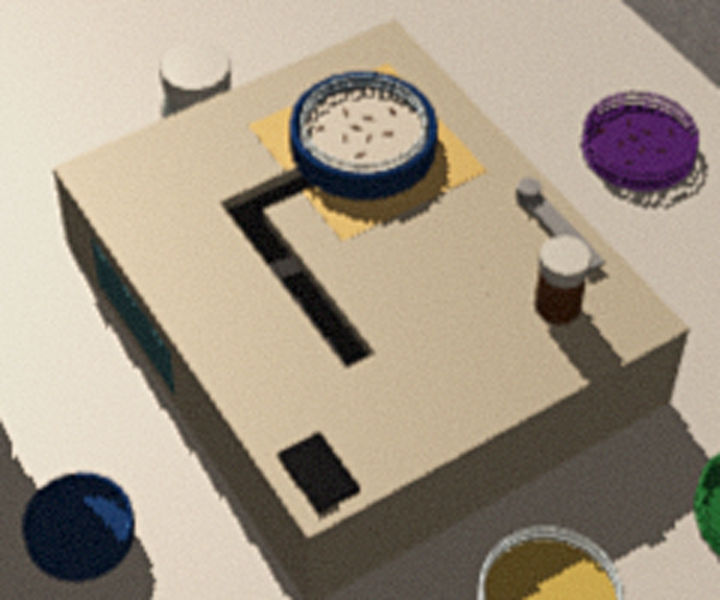

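The carrier sits on the lit window with its ring centre at crop (315,184). The dish is flat inside it, and the vial, jar and spare dish are unmoved.

```bash
python3 - <<'E'
from h import *
print(st(ray("top",np.array([315,184])/3.6+[225,185],.078)),st(ray("side",np.array([364,130])/3+[220,190],.078)))
print(bot.get_obs()['wrist_force']);bot.job_done()
E
```

```text
[0.0339 0.0524] [0.0349 0.0466]
[-0.70886318  0.55485574  0.21441981]
the job is handed in; nothing more can be done
```

I pushed the blue carrier to the slot's end with the shut fingertips and handed the job in at about 14 s. It went along the long leg until the pin stopped in the corner (7.6 N), then from the −x side along the short leg until the end stop (5 N). After that I backed the hand off and moved it clear.

**Position:** the last pictures put the carrier's axis at stage (33.9, 52.4) mm from the top camera and (34.9, 46.6) mm from the side camera; the target is (35, 50). The two disagree by about 6 mm in y. They straddle the target and average about 0.7 mm from it, which fits reading and calibration error since the pin is held by the slot. Both force stops also say it is fully home.

**Other checks:** in those pictures the dish lies flat in the ring, and the vial, jar and spare dish are where they started. The wrist force was down at noise level with the hand clear. No check failed apart from that camera disagreement, and the hand-in reports no verdict.

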